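Find and mark the balance point of a weighted rail

ROBOT

A 6-joint arm with a two-finger parallel gripper is mounted at the origin on the work surface. World frame = base frame: x ahead of the robot, y to its left, z up, the work surface at z = 0. Lengths are in mm, angles in rad, forces in N, time in s.
With the tool pointing down it reaches from about 400 to 825 mm from the base axis. Payload 7 kg.
Tool frame: the origin (TCP) lies midway between the tips of the shut fingers; the grasp point (between the pads) lies ctrl.hold_point_z behind it (ctrl.hold_point_z is the distance from the TCP to the grasp point, in mm); z points along the fingers, y is the line along which they close (so a half turn about z gives the same grasp; the last joint's range is limited). The gripper opens to 88 mm and grips with 3 to 60 N. Pads are 19 mm wide; open, the fingers measure 130 mm over their backs; the gripper's body (78 mm by 193 mm) begins 47 mm behind the grasp point.
Start: joints at [1.483, 0.359, 0.012, 0, -1.224, -0.288], TCP at [247.743, 627.868, 226.561] pointing down, gripper open.
Joint ranges: [-3.07, 3.07], [-1.43, 2.12], [-1.02, 1.25], [-3.03, 1.67], [-3.05, -0], [-3.03, 3.03]. Speed limits (rad/s): [2.39, 2.39, 3.01, 3.14, 3.14, 3.14].

INTERFACE

Orientations are given as a unit quaternion [w, x, y, z].
In Python, from rig import ctrl gives the robot as it stands. The module is installed in compiled form; this text tells all that it offers.
- The arm moves only by the tool servo_tool, never from a script. Its argument "plan" is a list of rows, each an object of numbers: "dx", "dy", "dz": the shift along the tool's x, y, z in units of 0.5 m (1.0 is 0.5 m); "ax", "ay", "az": the turn, a rotation vector about the tool's x, y, z in units of 180 degrees (1.0 is 180 degrees); "grip": the finger opening in mm, from 0 to 87.6. In form: [{"dx": .., "dy": .., "dz": .., "ax": .., "ay": .., "az": .., "grip": ..}, ...]. A call has 1 to 12 rows; each row is the pose to reach, as a shift and turn from the pose commanded when the call began, along the tool's axes at that moment, turning the shorter way round; what a row does not reach only later rows make up. A row lasts 1/10 s, in which the tool goes at most 50 mm and 8.59 degrees, less where a joint would pass 70% of its speed; a pose out of reach is approached as far as the arm can. A call with a number of a shift or a turn outside -1 to 1 is refused whole. A call with a gripper value outside its range is refused whole. The fingers move at their own pace and stop on an object; "newtons" is the grip in N (left out, the last holds). Time passes only in rows, so rows that repeat a pose let the fingers close. It gives the time, the measured TCP pose, the force, the opening and the grip force at its end, in the units of the state.
- ctrl.read_state(): the state, without advancing time (a new reading comes with each control period).
- ctrl.capture(name): name is "scene" or "top"; returns the picture (480x640x3 uint8, blue, green, red); there is no depth.
- ctrl.calibration(name): a dict with "fx", "fy", "cx", "cy" (pixels), "k1" (the pictures are not rectified: a ray, as slopes to the right and down, at radius r is drawn at 1 + k1 r^2 times it, then the intrinsics apply), "T" (4x4, takes a point from camera to world coordinates). Camera axes: x right, y down, z forward; pixel columns grow to the right and rows downward; lengths in mm; the calibration is good to about 2 mm. A picture is of the moment at which its call begins. calibration takes no time and is no camera call.
- ctrl.job_done(): hands the job in; it is judged then, once.
The state is a dict: "t": time; "joints": joint angles; "qvel": joint speeds; "joint_torque": joint torques, N m; "tool_pos": TCP position; "tcp_rot": TCP orientation; "ft_force": force on the tool from outside, world axes, zero at the start; "moment": the same for the moment, N m; "opening": opening from 0.0 (shut) to 1.0 (fully open); "grasp_force": force on a finger pad.
Only numpy, scipy, OpenCV 4.12 (cv2) and the standard library are available. Lean on these libraries where they do the work, as an engineer would, in place of code of your own. Each camera call takes 0.05 s, during which the arm holds its last target. There are 200 camera calls.

TASK

The aluminium rail will hang from a single hook, so its balance point is needed. Gently slide it along the narrow edge of the jig until it balances there level with nothing holding it; then press the spring marker's black knob, not hard, so that the nib marks the rail right over the edge, and let the knob rise again with the rail still balancing. Do not force the rail against the jig, and leave the other things on the table where they are.

Things in the scene. Friction and masses are not known exactly. Their poses are not given: they have to be found in the camera images.
- jig: balancing jig fixed to the table; origin under its centre, z up. Base plate 130 (x) x 64 (y) x 8 mm. In its middle the balance edge: a steel bar across x, its flat top 10 mm wide (y), 28 mm long (x), at z = 20 mm. The rail lies across it along jig y between two cheeks (x = +-14 to +-24 mm, y = +-20 mm) with soft sprung pads (0.5 N) that steady its sides; a bridge (z = 58 to 68 mm) joins the cheeks
- edge (a point): centre of the flat top of the balance edge, 20 mm above the table; y runs along the rail, x along the edge
- marker: spring marker in the jig's bridge, straight above the edge: black knob 28 mm across, 12 mm high; origin at the centre of its underside, 92 mm above the table when up. Pushed straight down it travels 18 mm against a spring: 1.2 N to start, nib meets a level rail after 8 mm (3.2 N), 5 to 8 N (10 to 15 mm) makes a mark, bottom stop at about 10 N. Springs back up when let go
- marker_top (a point): centre of the top of the marker's knob, 104 mm above the table when up
- nib: sprung steel nib, 6 mm across, under the bridge, carried by the marker; it touches the rail's top when the knob is pressed. Origin at its lower tip, 46 mm above the table when up; a level rail's top is at 38 mm
- rail: loose straight aluminium rail 340 mm long (its y), 24 wide (x), 18 high (z), 2 mm free of the cheeks each side, grey end caps; origin at the centre of its underside. 0.4 to 0.5 kg, with a steel insert hidden inside: its balance point lies somewhere 20 to 55 mm from its middle towards end A. It starts tipped, end A down on the table
- rail_a (a point): centre of the end face A of the rail (at its +y end, the end that starts down on the table, on the jig's +y side), 9 mm above the underside
- rail_b (a point): centre of the end face B of the rail (its -y end, up in the air at the start), 9 mm above the underside
- rail_mid (a point): middle of the rail, half-way up, within 12 mm of the edge at the start. Once the balance point is over the edge's 10 mm flat the free rail tips level and stays; beyond that it tips to the other side
- tape: bystander: brown roll of tape lying flat, 92 mm across, 24 mm high; origin under its centre
- jar: bystander: clear jar with steel cap, 52 mm across, 62 mm high; origin under its centre
- driver: bystander: screwdriver lying down, 170 mm long; origin on the underside
- offcut: bystander: plywood offcut 45 x 80 x 18 mm; origin under its centre
- cup: bystander: grey plastic cup, 68 mm across, 60 mm high; origin under its centre
- battery: bystander: drill battery 75 x 110 x 63 mm; origin under its centre
- wrench: bystander: wrench lying down, 160 mm long; origin on the underside
There are look-alikes about, which are no part of the job. Leave any pink or yellow look-alike of the jig alone.

How it is judged (in metres and radians):
On the way, in this order (a step that is already met when the one before it is completed fails the run):
1. the rail balances level on the edge, untouched, with the marker up (angle between rail's own y axis and vertical between 1.521 and 1.621 rad and angular speed of rail below 0.1 rad/s and horizontal distance between rail and edge below 0.09 m and z of rail in the frame of edge between -0.004 and 0.004 m and contact force between each of the arm, the fingers, nib and rail below 0.05 N), for 0.5 s.
2. the marker's nib is pressed onto the level rail (contact force between nib and rail above 1 N and angle between rail's own y axis and vertical between 1.521 and 1.621 rad and contact force between the fingers and rail below 0.05 N), for 0.1 s.
At the end, for the whole second after the job is handed in: The rail balances level (within 0.05 rad) and at rest on the jig's edge with nothing else holding it, and the marker's knob is back up within 3 mm (angle between rail's own y axis and vertical between 1.521 and 1.621 rad and angular speed of rail below 0.1 rad/s and horizontal distance between rail and edge below 0.09 m and z of rail in the frame of edge between -0.004 and 0.004 m and z of marker in the frame of edge above 0.069 m); the robot touches nothing.
It fails at once if the rail is forced against the jig with more than 20 N (contact force between rail and jig above 20 N).
It fails at once if the marker's knob is pressed with more than 20 N (contact force between any of the fingers, the arm and marker above 20 N).
It fails at once if another thing on the table is moved more than 20 mm (distance of any of tape, jar, driver, offcut, cup, battery, wrench from where it was at the start of the episode above 0.02 m).
It also fails if it takes over 67 s, if anything falls off the work surface, if the arm or the gripper's body presses on something with over 40 N, if the wrist force passes 120 N, or if a joint passes its speed limit or range.

## Working session

There is one attempt and no reset: what is moved stays moved. The work goes in short steps, Python scripts to look and compute and a tool call to move; the robot and the scene stay as the last step left them, time stands still between calls to the robot, and variables do not carry over. Pictures are saved under pics/ and viewed, at most 10 in all, crops included, and the job is handed in when it is done.

Besides the shell and the picture viewer there is one more tool, called after "Call:" as a command line: name --argument value ..., lists and objects as JSON in quotes. servo_tool: Moves the arm, as the interface text tells. Its arguments: {"type":"object","properties":{"plan":{"type":"array","items":{"type":"object","properties":{"dx":{"type":"number","minimum":-1,"maximum":1},"dy":{"type":"number","minimum":-1,"maximum":1},"dz":{"type":"number","minimum":-1,"maximum":1},"ax":{"type":"number","minimum":-1,"maximum":1},"ay":{"type":"number","minimum":-1,"maximum":1},"az":{"type":"number","minimum":-1,"maximum":1},"grip":{"type":"number"}}}},"newtons":{"type":"number"}},"required":["plan"]}

```bash
mkdir -p pics; cat > h.py <<'E'
import numpy as np, cv2
from rig import ctrl
def snap(n,f):
    im=ctrl.capture(n); cv2.imwrite('pics/%s.png'%f,im); return im
def ray(n,u,v):
    c=ctrl.calibration(n); T=np.array(c['T'])
    K=np.array([[c['fx'],0,c['cx']],[0,c['fy'],c['cy']],[0,0,1.]])
    p=cv2.undistortPoints(np.array([[[u,v]]],float),K,np.array([c['k1'],0,0,0.]))[0,0]
    # k1 model: distorted = s*(1+k1 r^2), same as OpenCV
    d=T[:3,:3]@np.array([p[0],p[1],1]); return T[:3,3],d/np.linalg.norm(d)
def plane(n,u,v,z):
    o,d=ray(n,u,v); return o+d*(z-o[2])/d[2]
def two(a,b):
    (o1,d1),(o2,d2)=a,b
    A=np.stack([d1,-d2],1); s=np.linalg.lstsq(A,o2-o1,rcond=None)[0]
    p,q=o1+s[0]*d1,o2+s[1]*d2; return (p+q)/2,np.linalg.norm(p-q)
def proj(n,P):
    c=ctrl.calibration(n); T=np.linalg.inv(np.array(c['T']))
    p=T[:3,:3]@np.array(P,float)+T[:3,3]; x=p[:2]/p[2]; x=x*(1+c['k1']*(x@x))
    return x*[c['fx'],c['fy']]+[c['cx'],c['cy']]
E
python3 - <<'E'
from h import *
for n in('scene','top'):
    snap(n,n+'0'); c=ctrl.calibration(n); print(n,c['fx'],c['k1'],np.round(c['T'],3).tolist())
s=ctrl.read_state(); print(s['tool_pos'],s['tcp_rot'],s['ft_force'],ctrl.hold_point_z,s['t'])
E
```

```text
scene 530.1440271057031 -0.16027499365521744 [[-0.021, 0.75, -0.661, 1347.574], [1.0, 0.008, -0.023, 41.717], [-0.012, -0.661, -0.75, 1025.125], [0.0, 0.0, 0.0, 1.0]]
top 613.4663286776159 0.05544111142983431 [[-0.023, -0.985, 0.169, 307.67], [-1.0, 0.02, -0.019, 14.421], [0.016, -0.169, -0.985, 1384.529], [0.0, 0.0, 0.0, 1.0]]
[247.61221956 627.46695458 225.71723391] [ 7.57975246e-04  9.82391799e-01 -1.86830879e-01 -4.05152719e-05] [0.38395279 0.8807534  0.28912995] 18.8 0.1
```

View pics/scene0.png

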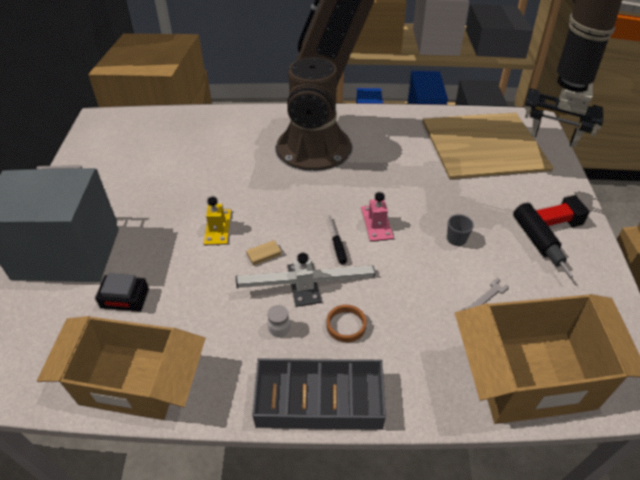

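View pics/top0.png

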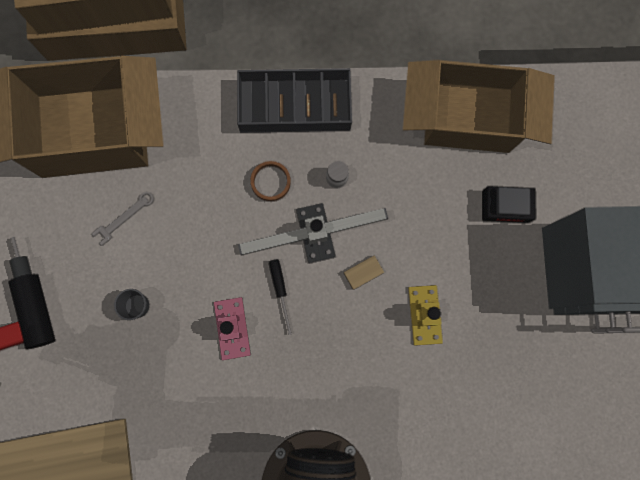

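The real jig is the grey one: top (316,228), scene (305,280). It carries the rail. The look-alikes are pink (top 231,328) and yellow (top 425,315). I'll confirm this in enlarged crops.

```bash
python3 - <<'E'
import cv2, numpy as np
a=cv2.imread('pics/scene0.png')[240:315,220:390]; b=cv2.imread('pics/top0.png')[195:270,230:400]
cv2.imwrite('pics/c0.png',cv2.resize(np.vstack([a,b]),None,fx=4,fy=4,interpolation=cv2.INTER_CUBIC)[:600])
E
```

```text
(no output)
```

View pics/c0.png

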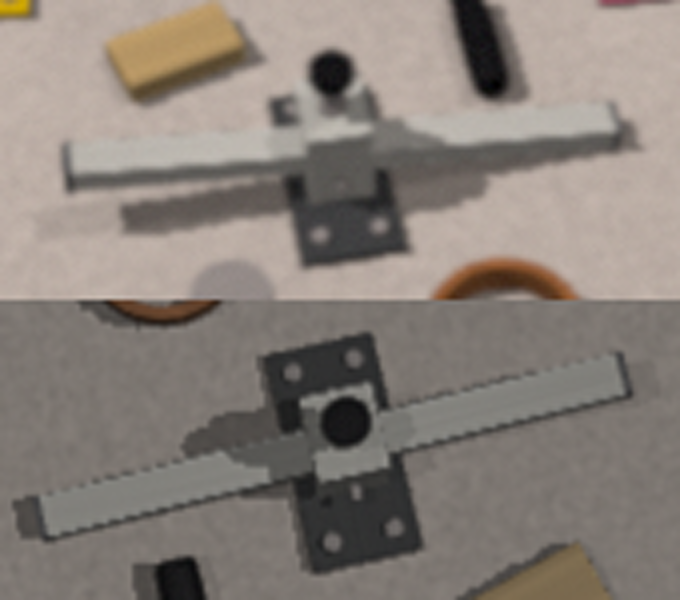

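The crops show the grey jig with the rail across it. In the scene view the right end lies on the table (A, world +y). The left end is in the air, with a detached shadow (B, -y). Knob: scene (302.8,258), top (316.5,225).

```bash
python3 - <<'E'
from h import *
r=lambda n,p:ray(n,*p)
for nm,s,t in(('knob',(302.75,258),(316.5,225)),('B',(237.5,278.5),(385.5,213.8)),('A',(374,268.5),(240.3,249.3))):
    print(nm,*[np.round(x,1) for x in two(r('scene',s),r('top',t))])
# refine by masks
im=cv2.imread('pics/top0.png')
c=lambda u,v:(230+u/4,195+(v-300)/4)
for p in((262,357),(372,335),(420,548),(312,572)): print('plate',np.round(plane('top',*c(*p),8),1))
for nm,z,t in(('knobtop',104,(316.5,225)),('B',56,(385.5,213.8)),('A',18,(240.3,249.3))): print(nm,np.round(plane('top',*t,z),1))
# other things near
for nm,z,t in(('jar',62,(338,173)),('tape',24,(270,181)),('driverend',25,(274,263)),('offcut',18,(364,272))):print(nm,np.round(plane('top',*t,z)))
E
```

```text
knob [547.8 -12.6  97.7] 0.6
B [ 577.5 -166.4   56.6] 1.1
A [510.8 159.   17.1] 2.4
plate [602.2  32.4   8. ]
plate [613.9 -30.9   8. ]
plate [490. -55.   8.]
plate [477.7   6.4   8. ]
knobtop [546.6 -12.8 104. ]
B [ 577.7 -167.    56. ]
A [510.6 157.7  18. ]
jar [671. -64.  62.]
tape [666.  89.  24.]
driverend [477.  82.  25.]
offcut [ 454. -118.   18.]
```

Call:
servo_tool --plan '[{"dx":0.784,"dy":0.603,"dz":0.25,"az":0.317,"grip":0},{"dx":0.784,"dy":0.603,"dz":0.25,"az":0.317,"grip":0},{"dx":0.784,"dy":0.603,"dz":0.25,"az":0.317,"grip":0},{"dx":0.784,"dy":0.603,"dz":0.25,"az":0.317,"grip":0},{"dx":0.784,"dy":0.603,"dz":0.25,"az":0.317,"grip":0},{"dx":0.784,"dy":0.603,"dz":0.25,"az":0.317,"grip":0},{"dx":0.784,"dy":0.603,"dz":0.25,"az":0.317,"grip":0},{"dx":0.784,"dy":0.603,"dz":0.25,"az":0.317,"grip":0},{"dx":0.784,"dy":0.603,"dz":0.25,"az":0.317,"grip":0},{"dx":0.784,"dy":0.603,"dz":0.25,"az":0.317,"grip":0},{"dx":0.784,"dy":0.603,"dz":0.25,"az":0.317,"grip":0},{"dx":0.784,"dy":0.603,"dz":0.25,"az":0.317,"grip":0}]'

```text
invalid input
```

Call:
servo_tool --newtons 10 --plan '[{"dx":0.784,"dy":0.603,"dz":0.25,"ax":0,"ay":0,"az":0.317,"grip":0},{"dx":0.784,"dy":0.603,"dz":0.25,"ax":0,"ay":0,"az":0.317,"grip":0},{"dx":0.784,"dy":0.603,"dz":0.25,"ax":0,"ay":0,"az":0.317,"grip":0},{"dx":0.784,"dy":0.603,"dz":0.25,"ax":0,"ay":0,"az":0.317,"grip":0},{"dx":0.784,"dy":0.603,"dz":0.25,"ax":0,"ay":0,"az":0.317,"grip":0},{"dx":0.784,"dy":0.603,"dz":0.25,"ax":0,"ay":0,"az":0.317,"grip":0},{"dx":0.784,"dy":0.603,"dz":0.25,"ax":0,"ay":0,"az":0.317,"grip":0},{"dx":0.784,"dy":0.603,"dz":0.25,"ax":0,"ay":0,"az":0.317,"grip":0},{"dx":0.784,"dy":0.603,"dz":0.25,"ax":0,"ay":0,"az":0.317,"grip":0},{"dx":0.784,"dy":0.603,"dz":0.25,"ax":0,"ay":0,"az":0.317,"grip":0},{"dx":0.784,"dy":0.603,"dz":0.25,"ax":0,"ay":0,"az":0.317,"grip":0},{"dx":0.784,"dy":0.603,"dz":0.25,"ax":0,"ay":0,"az":0.317,"grip":0}]'

```text
t: 1.3
tool_pos: [501.9, 201.5, 100.6]
tcp_rot: [0.001, 0.773, -0.635, -0.0]
ft_force: [-0.5, 0.2, 0.2]
opening: 0.014
grasp_force: 0.0
```

Call:
servo_tool --newtons 10 --plan '[{"dx":0,"dy":0,"dz":0.08,"grip":0},{"dx":0,"dy":0,"dz":0.14,"grip":0},{"dx":0.01,"dy":0,"dz":0.18,"grip":0},{"dx":0.03,"dy":0,"dz":0.18,"grip":0},{"dx":0.045,"dy":0,"dz":0.18,"grip":0},{"dx":0.052,"dy":0,"dz":0.18,"grip":0},{"dx":0.058,"dy":0,"dz":0.18,"grip":0},{"dx":0.064,"dy":0,"dz":0.18,"grip":0},{"dx":0.07,"dy":0,"dz":0.18,"grip":0},{"dx":0.074,"dy":0,"dz":0.18,"grip":0},{"dx":0.078,"dy":0,"dz":0.18,"grip":0},{"dx":0.078,"dy":0,"dz":0.18,"grip":0}]'

```text
invalid input
```

```bash
python3 - <<'E'
from h import *
a=snap('scene','s1')[220:310,200:400]; b=snap('top','t1')[190:265,220:420]
cv2.imwrite('pics/c1.png',cv2.resize(np.vstack([a,b[:,:200]]),None,fx=3.6,fy=3.6,interpolation=cv2.INTER_CUBIC)[:600])
E
```

```text
(no output)
```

View pics/c1.png

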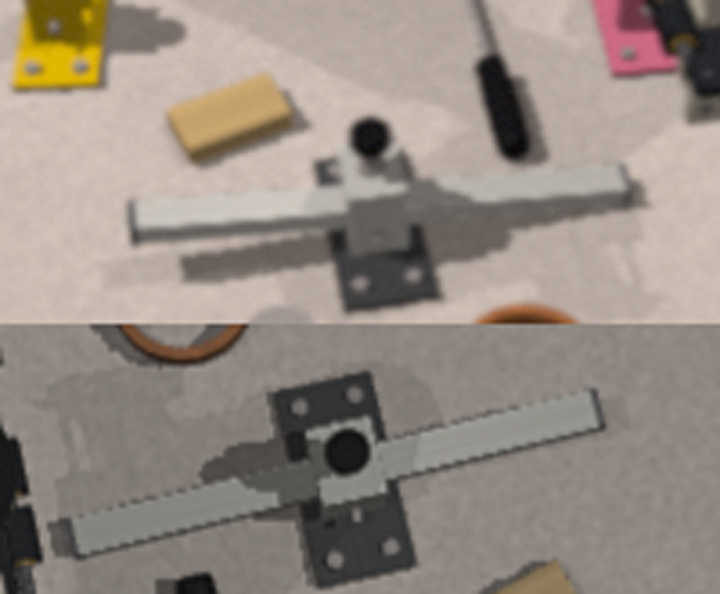

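The plan was refused because every row needs all the fields. The picture shows the scene unchanged, with the gripper just beyond end A. I'm resending it in full.

Call:
servo_tool --newtons 10 --plan '[{"dx":0,"dy":0,"dz":0.08,"ax":0,"ay":0,"az":0,"grip":0},{"dx":0,"dy":0,"dz":0.14,"ax":0,"ay":0,"az":0,"grip":0},{"dx":0.01,"dy":0,"dz":0.18,"ax":0,"ay":0,"az":0,"grip":0},{"dx":0.03,"dy":0,"dz":0.18,"ax":0,"ay":0,"az":0,"grip":0},{"dx":0.045,"dy":0,"dz":0.18,"ax":0,"ay":0,"az":0,"grip":0},{"dx":0.052,"dy":0,"dz":0.18,"ax":0,"ay":0,"az":0,"grip":0},{"dx":0.058,"dy":0,"dz":0.18,"ax":0,"ay":0,"az":0,"grip":0},{"dx":0.064,"dy":0,"dz":0.18,"ax":0,"ay":0,"az":0,"grip":0},{"dx":0.07,"dy":0,"dz":0.18,"ax":0,"ay":0,"az":0,"grip":0},{"dx":0.074,"dy":0,"dz":0.18,"ax":0,"ay":0,"az":0,"grip":0},{"dx":0.078,"dy":0,"dz":0.18,"ax":0,"ay":0,"az":0,"grip":0},{"dx":0.078,"dy":0,"dz":0.18,"ax":0,"ay":0,"az":0,"grip":0}]'

```text
t: 2.6
tool_pos: [510.5, 166.3, 12.3]
tcp_rot: [-0.001, 0.774, -0.633, 0.0]
ft_force: [-0.1, 5.3, 3.0]
opening: 0.003
grasp_force: 2.6
```

```bash
cat > m.py <<'E'
from h import *
import sys
def corner(f):
    "rail's B end (right in top / left in scene): end of the light strip"
    s=snap('scene','s'+f); t=snap('top','t'+f)
    a=s[220:330,190:400]; b=t[180:260,215:425]
    cv2.imwrite('pics/c%s.png'%f,cv2.resize(np.vstack([a,b]),None,fx=3.1,fy=3.1,interpolation=cv2.INTER_CUBIC)[:600])
    # B-end: light rail strip in the top view, right of the jig
    out=[]
    for im,x0,x1,y0,y1,n in((t,330,470,170,240,'top'),(s,160,275,255,320,'scene')):
        g=im[y0:y1,x0:x1].astype(int); hsv=cv2.cvtColor(im[y0:y1,x0:x1],cv2.COLOR_BGR2HSV)
        m=((g[...,2]-g[...,0])<THR[n][0])&(g.mean(2)>THR[n][1])
        k,l,st,c=cv2.connectedComponentsWithStats(m.astype(np.uint8)); i=1+np.argmax(st[1:,4])
        ys,xs=np.where(l==i); e=xs.max() if n=='top' else xs.min()
        sel=(xs>=e-2) if n=='top' else (xs<=e+2)
        out.append((n,len(xs),e+x0,ys[sel].mean()+y0))
    return out
THR={'top':(8,105),'scene':(8,150)}
if __name__=='__main__':
    o=corner(sys.argv[1]); print(o)
    p,e=two(ray('top',*o[0][2:]),ray('scene',*o[1][2:])); d=p[:2]-[546.3,-12.3]
    print('B end top: z',p[2].round(1),'s',(d@[-.199,.98]).round(1),'err',e.round(1),'tool s',((ctrl.read_state()['tool_pos'][:2]-[546.3,-12.3])@[-.199,.98]).round(1),'t',ctrl.read_state()['t'])
E
python3 - <<'E'
from h import *
t=cv2.imread('pics/t1.png'); s=cv2.imread('pics/s1.png')
print(t[216:219,355:393:6].mean(0).round(), t[204,355:400:8]); print(s[278:281,233:270:6].mean(0).round(), s[300,240],s[262,250])
E
python3 m.py 2
```

```text
[[144. 150. 151.]
 [142. 148. 149.]
 [141. 146. 147.]
 [141. 146. 148.]
 [142. 148. 149.]
 [131. 135. 136.]
 [121. 127. 133.]] [[127 134 141]
 [126 132 139]
 [131 137 145]
 [132 138 146]
 [125 131 138]
 [128 134 141]]
[[175. 185. 200.]
 [186. 194. 200.]
 [187. 196. 200.]
 [188. 196. 201.]
 [190. 198. 203.]
 [188. 196. 202.]
 [186. 194. 199.]] [179 189 204] [139 151 166]Traceback (most recent call last):
  File "m.py", line 20, in <module>
    o=corner(sys.argv[1]); print(o)
  File "m.py", line 13, in corner
    k,l,st,c=cv2.connectedComponentsWithStats(m.astype(np.uint8)); i=1+np.argmax(st[1:,4])
                                                                       ~~~~~~~~~^^^^^^^^^^
    return _wrapfunc(a, 'argmax', axis=axis, out=out, **kwds)
    return bound(*args, **kwds)
ValueError: attempt to get argmax of an empty sequence
```

View pics/c2.png

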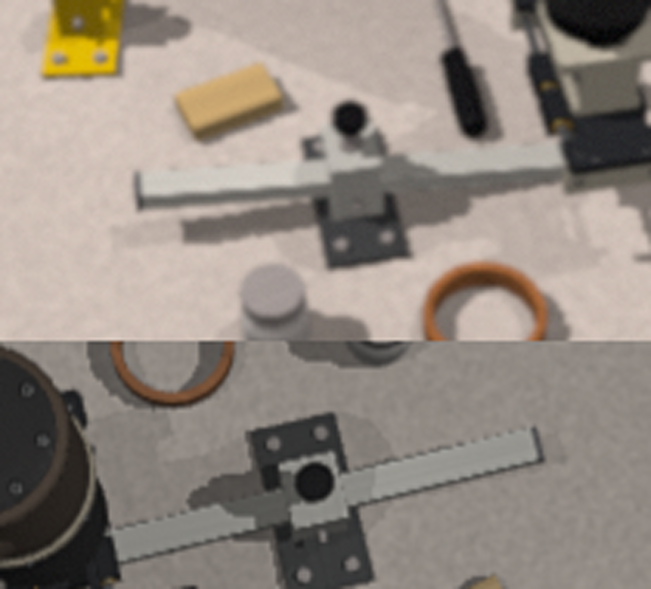

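```bash
sed -i "s/^THR=.*/THR={'top':(11,100),'scene':(19,160)}/; s/im\[y0:y1,x0:x1\].astype/cv2.blur(im,(3,3))[y0:y1,x0:x1].astype/" m.py; python3 m.py 3; python3 -c "
from h import *
s=ctrl.read_state();print(s['ft_force'],s['tool_pos'])"
```

```text
[('top', 827, np.int64(391), np.float64(214.64285714285714)), ('scene', 300, np.int64(234), np.float64(277.2))]
B end top: z 58.2 s -166.7 err 4.5 tool s 182.1 t 2.8
[0.03012874 6.12251567 3.17829778] [510.40014642 166.26537157  12.14039325]
```

Call:
servo_tool --newtons 10 --plan '[{"dx":0.004,"dy":0,"dz":0,"ax":0,"ay":0,"az":0,"grip":0},{"dx":0.008,"dy":0,"dz":0,"ax":0,"ay":0,"az":0,"grip":0},{"dx":0.012,"dy":0,"dz":0,"ax":0,"ay":0,"az":0,"grip":0},{"dx":0.016,"dy":0,"dz":0,"ax":0,"ay":0,"az":0,"grip":0},{"dx":0.02,"dy":0,"dz":0,"ax":0,"ay":0,"az":0,"grip":0}]'

```text
t: 3.3
tool_pos: [512.2, 156.6, 12.1]
tcp_rot: [-0.001, 0.774, -0.633, 0.0]
ft_force: [-2.2, 7.2, 3.5]
opening: 0.007
grasp_force: 3.6
```

```bash
python3 m.py 4
```

```text
[('top', 892, np.int64(395), np.float64(212.73684210526315)), ('scene', 332, np.int64(230), np.float64(277.1818181818182))]
B end top: z 62.2 s -175.6 err 4.3 tool s 172.0 t 3.4
```

Call:
servo_tool --newtons 10 --plan '[{"dx":0.004,"dy":0,"dz":0,"ax":0,"ay":0,"az":0,"grip":0},{"dx":0.008,"dy":0,"dz":0,"ax":0,"ay":0,"az":0,"grip":0},{"dx":0.012,"dy":0,"dz":0,"ax":0,"ay":0,"az":0,"grip":0},{"dx":0.016,"dy":0,"dz":0,"ax":0,"ay":0,"az":0,"grip":0},{"dx":0.02,"dy":0,"dz":0,"ax":0,"ay":0,"az":0,"grip":0},{"dx":0.02,"dy":0,"dz":0,"ax":0,"ay":0,"az":0,"grip":0},{"dx":0.01,"dy":0,"dz":0,"ax":0,"ay":0,"az":0,"grip":0},{"dx":0.0,"dy":0,"dz":0,"ax":0,"ay":0,"az":0,"grip":0},{"dx":0.0,"dy":0,"dz":0,"ax":0,"ay":0,"az":0,"grip":0},{"dx":0,"dy":0,"dz":0,"ax":0,"ay":0,"az":0,"grip":0},{"dx":0,"dy":0,"dz":0,"ax":0,"ay":0,"az":0,"grip":0}]'

```text
t: 4.5
tool_pos: [511.2, 155.3, 11.4]
tcp_rot: [0.0, 0.774, -0.633, -0.0]
ft_force: [-0.3, -0.5, 0.1]
opening: 0.005
grasp_force: 0.0
```

```bash
python3 m.py 5
```

```text
[('top', 963, np.int64(399), np.float64(211.2)), ('scene', 366, np.int64(225), np.float64(276.875))]
B end top: z 66.3 s -185.6 err 1.7 tool s 171.2 t 4.6
```

Call:
servo_tool --newtons 10 --plan '[{"dx":0.012,"dy":0,"dz":0,"ax":0,"ay":0,"az":0,"grip":0},{"dx":0.018,"dy":0,"dz":0,"ax":0,"ay":0,"az":0,"grip":0},{"dx":0.022,"dy":0,"dz":0,"ax":0,"ay":0,"az":0,"grip":0},{"dx":0.026,"dy":0,"dz":0,"ax":0,"ay":0,"az":0,"grip":0},{"dx":0.03,"dy":0,"dz":0,"ax":0,"ay":0,"az":0,"grip":0},{"dx":0.034,"dy":0,"dz":0,"ax":0,"ay":0,"az":0,"grip":0},{"dx":0.034,"dy":0,"dz":0,"ax":0,"ay":0,"az":0,"grip":0},{"dx":0.02,"dy":0,"dz":0,"ax":0,"ay":0,"az":0,"grip":0},{"dx":0.01,"dy":0,"dz":0,"ax":0,"ay":0,"az":0,"grip":0},{"dx":0.01,"dy":0,"dz":0,"ax":0,"ay":0,"az":0,"grip":0},{"dx":0.01,"dy":0,"dz":0,"ax":0,"ay":0,"az":0,"grip":0},{"dx":0.01,"dy":0,"dz":0,"ax":0,"ay":0,"az":0,"grip":0}]'

```text
t: 5.8
tool_pos: [512.3, 150.5, 11.5]
tcp_rot: [0.0, 0.774, -0.633, -0.0]
ft_force: [-0.1, -0.4, -0.6]
opening: 0.006
grasp_force: 0.0
```

```bash
python3 m.py 6
```

```text
[('top', 1009, np.int64(403), np.float64(210.11764705882354)), ('scene', 390, np.int64(222), np.float64(277.2))]
B end top: z 67.4 s -193.5 err 3.7 tool s 166.3 t 5.9
```

Call:
servo_tool --newtons 10 --plan '[{"dx":0.012,"dy":0,"dz":0,"ax":0,"ay":0,"az":0,"grip":0},{"dx":0.022,"dy":0,"dz":0,"ax":0,"ay":0,"az":0,"grip":0},{"dx":0.026,"dy":0,"dz":0,"ax":0,"ay":0,"az":0,"grip":0},{"dx":0.03,"dy":0,"dz":0,"ax":0,"ay":0,"az":0,"grip":0},{"dx":0.034,"dy":0,"dz":0,"ax":0,"ay":0,"az":0,"grip":0},{"dx":0.038,"dy":0,"dz":0,"ax":0,"ay":0,"az":0,"grip":0},{"dx":0.038,"dy":0,"dz":0,"ax":0,"ay":0,"az":0,"grip":0},{"dx":0.024,"dy":0,"dz":0,"ax":0,"ay":0,"az":0,"grip":0},{"dx":0.014,"dy":0,"dz":0,"ax":0,"ay":0,"az":0,"grip":0},{"dx":0.014,"dy":0,"dz":0,"ax":0,"ay":0,"az":0,"grip":0},{"dx":0.014,"dy":0,"dz":0,"ax":0,"ay":0,"az":0,"grip":0},{"dx":0.014,"dy":0,"dz":0,"ax":0,"ay":0,"az":0,"grip":0}]'

```text
t: 7.1
tool_pos: [513.7, 143.7, 11.5]
tcp_rot: [0.0, 0.774, -0.633, -0.0]
ft_force: [-0.4, -0.7, -0.2]
opening: 0.005
grasp_force: 0.0
```

```bash
python3 m.py 7
```

```text
[('top', 1061, np.int64(406), np.float64(209.4736842105263)), ('scene', 412, np.int64(218), np.float64(275.0))]
B end top: z 75.1 s -200.2 err 0.8 tool s 159.3 t 7.2
```

Call:
servo_tool --newtons 10 --plan '[{"dx":0.012,"dy":0,"dz":0,"ax":0,"ay":0,"az":0,"grip":0},{"dx":0.022,"dy":0,"dz":0,"ax":0,"ay":0,"az":0,"grip":0},{"dx":0.026,"dy":0,"dz":0,"ax":0,"ay":0,"az":0,"grip":0},{"dx":0.03,"dy":0,"dz":0,"ax":0,"ay":0,"az":0,"grip":0},{"dx":0.034,"dy":0,"dz":0,"ax":0,"ay":0,"az":0,"grip":0},{"dx":0.038,"dy":0,"dz":0,"ax":0,"ay":0,"az":0,"grip":0},{"dx":0.038,"dy":0,"dz":0,"ax":0,"ay":0,"az":0,"grip":0},{"dx":0.024,"dy":0,"dz":0,"ax":0,"ay":0,"az":0,"grip":0},{"dx":0.014,"dy":0,"dz":0,"ax":0,"ay":0,"az":0,"grip":0},{"dx":0.014,"dy":0,"dz":0,"ax":0,"ay":0,"az":0,"grip":0},{"dx":0.014,"dy":0,"dz":0,"ax":0,"ay":0,"az":0,"grip":0},{"dx":0.014,"dy":0,"dz":0,"ax":0,"ay":0,"az":0,"grip":0}]'

```text
t: 8.4
tool_pos: [515.0, 136.8, 11.5]
tcp_rot: [0.0, 0.774, -0.633, -0.0]
ft_force: [0.8, -0.2, -0.7]
opening: 0.009
grasp_force: 0.0
```

```bash
python3 m.py 8
```

```text
[('top', 1022, np.int64(408), np.float64(212.23076923076923)), ('scene', 456, np.int64(215), np.float64(289.2857142857143))]
B end top: z 25.5 s -214.2 err 0.7 tool s 152.3 t 8.5
```

```bash
python3 m.py 9
```

```text
[('top', 1047, np.int64(409), np.float64(211.7826086956522)), ('scene', 461, np.int64(215), np.float64(288.93333333333334))]
B end top: z 27.5 s -215.0 err 1.6 tool s 152.3 t 8.6
```

View pics/c9.png

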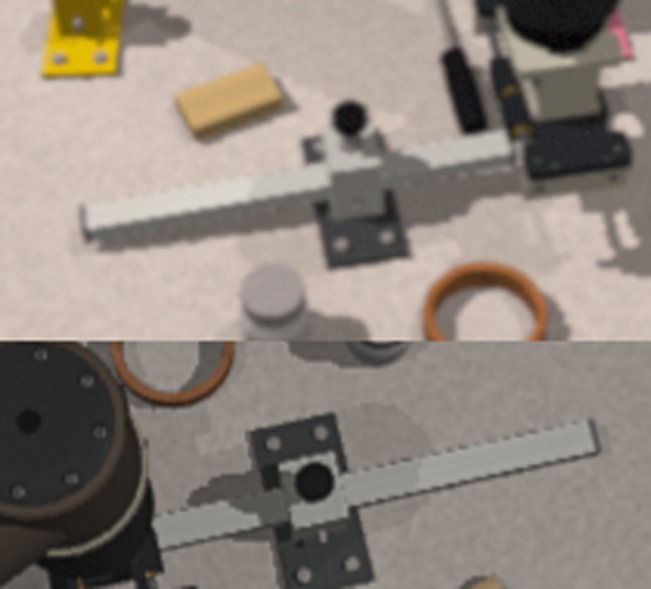

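B is now down on the table, so the rail overshot slightly: mid is about -42, and the band centre is about -38. I'll go round and push B back gently.

Call:
servo_tool --newtons 10 --plan '[{"dx":0,"dy":0,"dz":-0.1,"ax":0,"ay":0,"az":0,"grip":0},{"dx":0,"dy":0,"dz":-0.2,"ax":0,"ay":0,"az":0,"grip":0},{"dx":0,"dy":0,"dz":-0.3,"ax":0,"ay":0,"az":0,"grip":0},{"dx":0,"dy":0,"dz":-0.36,"ax":0,"ay":0,"az":0,"grip":0},{"dx":0.1,"dy":0,"dz":-0.38,"ax":0,"ay":0,"az":0,"grip":0},{"dx":0.2,"dy":0,"dz":-0.38,"ax":0,"ay":0,"az":0,"grip":0},{"dx":0.3,"dy":0,"dz":-0.38,"ax":0,"ay":0,"az":0,"grip":0},{"dx":0.4,"dy":0,"dz":-0.38,"ax":0,"ay":0,"az":0,"grip":0},{"dx":0.5,"dy":0,"dz":-0.38,"ax":0,"ay":0,"az":0,"grip":0},{"dx":0.6,"dy":0,"dz":-0.38,"ax":0,"ay":0,"az":0,"grip":0},{"dx":0.7,"dy":0,"dz":-0.38,"ax":0,"ay":0,"az":0,"grip":0},{"dx":0.8,"dy":0,"dz":-0.38,"ax":0,"ay":0,"az":0,"grip":0}]'

```text
t: 9.8
tool_pos: [594.0, -256.4, 201.6]
tcp_rot: [-0.0, 0.774, -0.633, -0.0]
ft_force: [1.2, 1.2, 0.5]
opening: 0.008
grasp_force: 0.0
```

Call:
servo_tool --newtons 10 --plan '[{"dx":0,"dy":0,"dz":0,"ax":0,"ay":0,"az":0,"grip":0},{"dx":0,"dy":0,"dz":0.1,"ax":0,"ay":0,"az":0,"grip":0},{"dx":0,"dy":0,"dz":0.2,"ax":0,"ay":0,"az":0,"grip":0},{"dx":0,"dy":0,"dz":0.28,"ax":0,"ay":0,"az":0,"grip":0},{"dx":0,"dy":0,"dz":0.34,"ax":0,"ay":0,"az":0,"grip":0},{"dx":0,"dy":0,"dz":0.38,"ax":0,"ay":0,"az":0,"grip":0},{"dx":0,"dy":0,"dz":0.38,"ax":0,"ay":0,"az":0,"grip":0}]'

```text
t: 10.5
tool_pos: [591.6, -253.7, 8.1]
tcp_rot: [0.001, 0.774, -0.634, -0.003]
ft_force: [0.1, 0.1, 0.2]
opening: 0.005
grasp_force: 0.0
```

```bash
python3 m.py 10; python3 -c "
from h import *
print(ctrl.read_state()['tool_pos'])
for p in ((303,262),): pass
# A end (tilted, in air) from scene+top
t=cv2.imread('pics/t10.png');s=cv2.imread('pics/s10.png')
r=[]
for im,x0,x1,y0,y1,n,a in((t,215,295,225,262,'top',(11,100)),(s,330,400,245,285,'scene',(19,160))):
    g=cv2.blur(im,(3,3))[y0:y1,x0:x1].astype(int); m=((g[...,2]-g[...,0])<a[0])&(g.mean(2)>a[1])
    k,l,st,c=cv2.connectedComponentsWithStats(m.astype(np.uint8)); i=1+np.argmax(st[1:,4]); ys,xs=np.where(l==i)
    e=xs.min() if n=='top' else xs.max(); r.append((e+x0,ys[abs(xs-e)<3].mean()+y0))
print(r); p,e=two(ray('top',*r[0]),ray('scene',*r[1])); print(p,e,(p[:2]-[546.3,-12.3])@[-.199,.98])
"
```

```text
[('top', 181, np.int64(405), np.float64(210.86666666666667)), ('scene', 76, np.int64(267), np.float64(314.5333333333333))]
B end top: z -39.0 s -159.7 err 124.1 tool s -246.7 t 10.6
[ 594.21538287 -254.29485651   11.81859829]
[(np.int64(249), np.float64(243.76470588235293)), (np.int64(356), np.float64(266.9375))]
[520.1076901  125.55582284  35.10776721] 22.054893132126622 140.31097605757031
```

Call:
servo_tool --newtons 10 --plan '[{"dx":-0.02,"dy":0,"dz":0,"ax":0,"ay":0,"az":0,"grip":0},{"dx":-0.036,"dy":0,"dz":0,"ax":0,"ay":0,"az":0,"grip":0},{"dx":-0.042,"dy":0,"dz":0,"ax":0,"ay":0,"az":0,"grip":0},{"dx":-0.046,"dy":0,"dz":0,"ax":0,"ay":0,"az":0,"grip":0},{"dx":-0.049,"dy":0,"dz":0,"ax":0,"ay":0,"az":0,"grip":0},{"dx":-0.052,"dy":0,"dz":0,"ax":0,"ay":0,"az":0,"grip":0},{"dx":-0.055,"dy":0,"dz":0,"ax":0,"ay":0,"az":0,"grip":0},{"dx":-0.058,"dy":0,"dz":0,"ax":0,"ay":0,"az":0,"grip":0},{"dx":-0.058,"dy":0,"dz":0,"ax":0,"ay":0,"az":0,"grip":0}]'

```text
t: 11.5
tool_pos: [588.4, -225.9, 11.5]
tcp_rot: [0.0, 0.774, -0.633, 0.0]
ft_force: [0.8, -4.1, 0.5]
opening: 0.005
grasp_force: 1.5
```

Call:
servo_tool --newtons 10 --plan '[{"dx":0.01,"dy":0,"dz":0,"ax":0,"ay":0,"az":0,"grip":0},{"dx":0.03,"dy":0,"dz":0,"ax":0,"ay":0,"az":0,"grip":0},{"dx":0.05,"dy":0,"dz":0,"ax":0,"ay":0,"az":0,"grip":0},{"dx":0.05,"dy":0,"dz":-0.1,"ax":0,"ay":0,"az":0,"grip":0},{"dx":0.05,"dy":0,"dz":-0.2,"ax":0,"ay":0,"az":0,"grip":0},{"dx":0.05,"dy":0.1,"dz":-0.3,"ax":0,"ay":0,"az":0,"grip":0},{"dx":0.05,"dy":0.2,"dz":-0.4,"ax":0,"ay":0,"az":0,"grip":0},{"dx":0.05,"dy":0.3,"dz":-0.4,"ax":0,"ay":0,"az":0,"grip":0},{"dx":0.05,"dy":0.4,"dz":-0.4,"ax":0,"ay":0,"az":0,"grip":0},{"dx":0.05,"dy":0.4,"dz":-0.4,"ax":0,"ay":0,"az":0,"grip":0}]'

```text
t: 12.5
tool_pos: [394.7, -290.6, 212.7]
tcp_rot: [-0.0, 0.774, -0.634, 0.001]
ft_force: [0.1, 0.3, -0.2]
opening: 0.007
grasp_force: 0.0
```

```bash
python3 m.py 11
```

```text
[('top', 199, np.int64(348), np.float64(175.61111111111111)), ('scene', 426, np.int64(217), np.float64(281.0))]
B end top: z 147.5 s -140.6 err 110.0 tool s -242.6 t 12.6
```

View pics/c11.png

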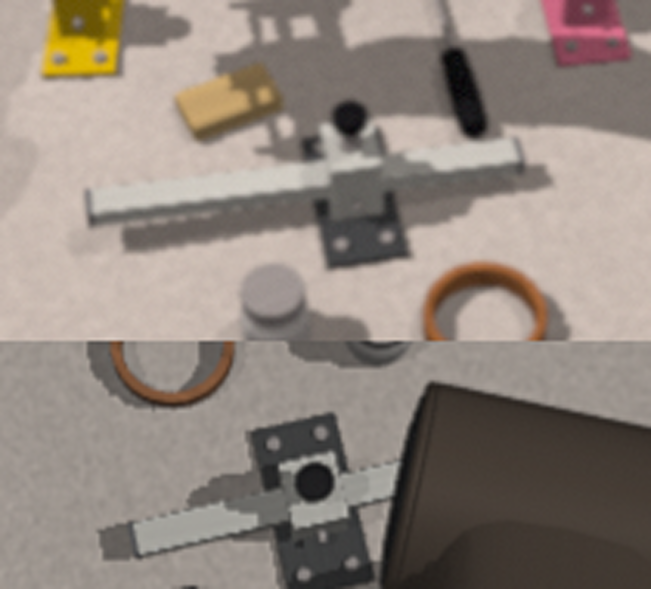

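Both ends' shadows are detached, so the rail looks level and free. I'll check the heights numerically and that it is at rest.

```bash
python3 - <<'E'
from h import *
u=np.array([-.199,.98]); e=np.array([546.3,-12.3])
for m in(-33,-37,-41):
  print(m,[np.round(proj('scene',[*(e+u*(m+k)),38]),1).tolist() for k in(-170,170)], 'tip ends +-8mm', np.round(proj('scene',[*(e+u*(m-170)),46])-proj('scene',[*(e+u*(m-170)),38]),1))
a=cv2.imread('pics/s11.png'); b=ctrl.capture('scene')
print('motion',cv2.absdiff(a,b)[265:300,210:290].mean())
for im in(a,b):
  g=cv2.blur(im,(3,3)).astype(int); m=((g[...,2]-g[...,0])<19)&(g.mean(2)>160)
  for x in(224,240,350,354):
    ys=np.where(m[255:300,x])[0]; print(x,ys.min()+255,ys.max()+255,end=' | ')
  print()
# expected top-face midline rows at these columns for level
for x,k in((224,-200),(350,118)):
  for z in(34,38,42): print(k,z,[np.round(proj('scene',[*(e+u*k+w*np.array([.98,.199])),z]),1).tolist() for w in(-12,12)])
E
```

```text
-33 [[219.1, 286.2], [359.1, 265.5]] tip ends +-8mm [-0.5 -2.1]
-37 [[217.4, 286.4], [357.5, 265.8]] tip ends +-8mm [-0.5 -2.1]
-41 [[215.7, 286.7], [355.9, 266.0]] tip ends +-8mm [-0.5 -2.1]
motion 1.4373809523809524
224 281 287 | 240 278 285 | 350 265 272 | 354 264 271 | 
224 280 287 | 240 279 285 | 350 265 272 | 354 264 271 | 
-200 34 [[220.3, 283.1], [220.9, 291.0]]
-200 38 [[220.0, 282.1], [220.7, 290.0]]
-200 42 [[219.8, 281.1], [220.4, 288.9]]
118 34 [[350.3, 264.0], [352.5, 271.5]]
118 38 [[350.4, 263.0], [352.6, 270.4]]
118 42 [[350.4, 261.9], [352.7, 269.4]]
```

```bash
python3 - <<'E'
from h import *
b=snap('scene','s12')
R=[]
for f in('7','9','11','12'):
  g=cv2.blur(cv2.imread('pics/s%s.png'%f),(3,3)).astype(int); m=((g[...,2]-g[...,0])<19)&(g.mean(2)>160)
  c=[]
  for x in range(226,262,2):
    ys=np.where(m[255:300,x])[0]+255; c.append(ys.mean())
  R.append(np.median(c)); print(f,R[-1],np.polyfit(range(226,262,2),c,1)[0])
a,bb=R[0],R[1]
for r in R: print(.147-(r-a)/(bb-a)*(.147+.097))
E
```

```text
7 277.5 -0.045694301112258716
9 285.25 -0.1795665634674896
11 281.5 -0.11326109391124889
12 281.5 -0.11609907120743221
0.147
-0.097
0.021064516129032262
0.021064516129032262
```

Call:
servo_tool --newtons 10 --plan '[{"dx":-0.485,"dy":-0.409,"dz":0,"ax":0,"ay":0,"az":0,"grip":0},{"dx":-0.485,"dy":-0.409,"dz":0,"ax":0,"ay":0,"az":0,"grip":0},{"dx":-0.485,"dy":-0.409,"dz":0,"ax":0,"ay":0,"az":0,"grip":0},{"dx":-0.485,"dy":-0.409,"dz":0,"ax":0,"ay":0,"az":0,"grip":0},{"dx":-0.485,"dy":-0.409,"dz":0,"ax":0,"ay":0,"az":0,"grip":0},{"dx":-0.485,"dy":-0.409,"dz":0,"ax":0,"ay":0,"az":0,"grip":0},{"dx":-0.485,"dy":-0.409,"dz":0,"ax":0,"ay":0,"az":0,"grip":0},{"dx":-0.485,"dy":-0.409,"dz":0,"ax":0,"ay":0,"az":0,"grip":0},{"dx":-0.485,"dy":-0.409,"dz":0.06,"ax":0,"ay":0,"az":0,"grip":0},{"dx":-0.485,"dy":-0.409,"dz":0.12,"ax":0,"ay":0,"az":0,"grip":0},{"dx":-0.485,"dy":-0.409,"dz":0.165,"ax":0,"ay":0,"az":0,"grip":0},{"dx":-0.485,"dy":-0.409,"dz":0.165,"ax":0,"ay":0,"az":0,"grip":0}]'

```text
t: 13.9
tool_pos: [547.4, -12.9, 125.7]
tcp_rot: [0.003, 0.773, -0.634, -0.002]
ft_force: [-1.1, -0.1, -0.3]
opening: 0.007
grasp_force: 0.0
```

```bash
python3 - <<'E'
from h import *
for f in('13',):
  im=snap('scene','s'+f); snap('top','t13')
  g=cv2.blur(im,(3,3)).astype(int); m=((g[...,2]-g[...,0])<19)&(g.mean(2)>160)
  print(np.median([np.where(m[255:300,x])[0].mean()+255 for x in range(226,262,2)]))
  cv2.imwrite('pics/c13.png',cv2.resize(im[200:310,190:390],None,fx=3,fy=3))
s=ctrl.read_state(); print(s['tool_pos'],s['ft_force'],s['t'])
E
```

```text
281.5
[549.95002507 -12.39902123 129.20643044] [ 0.18863706 -1.01750637  0.5177074 ] 14.0
```

View pics/c13.png

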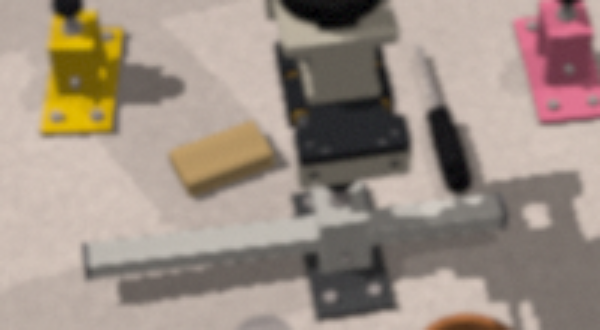

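The rail is unchanged and level, with the fingers just over the knob. Pressing slowly now.

Call:
servo_tool --newtons 10 --plan '[{"dx":0,"dy":0.006,"dz":0.02,"ax":0,"ay":0,"az":0,"grip":0},{"dx":0,"dy":0.006,"dz":0.04,"ax":0,"ay":0,"az":0,"grip":0},{"dx":0,"dy":0.006,"dz":0.046,"ax":0,"ay":0,"az":0,"grip":0},{"dx":0,"dy":0.006,"dz":0.051,"ax":0,"ay":0,"az":0,"grip":0},{"dx":0,"dy":0.006,"dz":0.056,"ax":0,"ay":0,"az":0,"grip":0},{"dx":0,"dy":0.006,"dz":0.06,"ax":0,"ay":0,"az":0,"grip":0},{"dx":0,"dy":0.006,"dz":0.064,"ax":0,"ay":0,"az":0,"grip":0},{"dx":0,"dy":0.006,"dz":0.068,"ax":0,"ay":0,"az":0,"grip":0},{"dx":0,"dy":0.006,"dz":0.071,"ax":0,"ay":0,"az":0,"grip":0},{"dx":0,"dy":0.006,"dz":0.074,"ax":0,"ay":0,"az":0,"grip":0},{"dx":0,"dy":0.006,"dz":0.074,"ax":0,"ay":0,"az":0,"grip":0}]'

```text
t: 15.1
tool_pos: [546.8, -12.4, 92.2]
tcp_rot: [0.0, 0.774, -0.633, 0.0]
ft_force: [-3.2, -0.2, 6.3]
opening: 0.007
grasp_force: 3.2
```

Call:
servo_tool --newtons 10 --plan '[{"dx":0,"dy":0,"dz":0.001,"ax":0,"ay":0,"az":0,"grip":0},{"dx":0,"dy":0,"dz":0.001,"ax":0,"ay":0,"az":0,"grip":0},{"dx":0,"dy":0,"dz":0.001,"ax":0,"ay":0,"az":0,"grip":0}]'

```text
t: 15.4
tool_pos: [546.8, -12.4, 91.9]
tcp_rot: [0.0, 0.774, -0.633, 0.0]
ft_force: [-3.5, -0.3, 7.4]
opening: 0.005
grasp_force: 3.4
```

Call:
servo_tool --newtons 10 --plan '[{"dx":0,"dy":0,"dz":-0.006,"ax":0,"ay":0,"az":0,"grip":0},{"dx":0,"dy":0,"dz":-0.012,"ax":0,"ay":0,"az":0,"grip":0},{"dx":0,"dy":0,"dz":-0.018,"ax":0,"ay":0,"az":0,"grip":0},{"dx":0,"dy":0,"dz":-0.024,"ax":0,"ay":0,"az":0,"grip":0},{"dx":0,"dy":0,"dz":-0.032,"ax":0,"ay":0,"az":0,"grip":0},{"dx":0,"dy":0,"dz":-0.06,"ax":0,"ay":0,"az":0,"grip":0},{"dx":0,"dy":0,"dz":-0.12,"ax":0,"ay":0,"az":0,"grip":0},{"dx":0,"dy":0,"dz":-0.2,"ax":0,"ay":0,"az":0,"grip":0},{"dx":0,"dy":0,"dz":-0.28,"ax":0,"ay":0,"az":0,"grip":0},{"dx":0,"dy":0,"dz":-0.3,"ax":0,"ay":0,"az":0,"grip":0},{"dx":0,"dy":0,"dz":-0.3,"ax":0,"ay":0,"az":0,"grip":0},{"dx":0,"dy":0,"dz":-0.3,"ax":0,"ay":0,"az":0,"grip":0}]'

```text
t: 16.6
tool_pos: [546.4, -12.2, 240.7]
tcp_rot: [0.0, 0.774, -0.633, -0.0]
ft_force: [0.1, 0.4, -0.2]
opening: 0.004
grasp_force: 0.0
```

```bash
python3 - <<'E'
from h import *
im=snap('scene','s14')
g=cv2.blur(im,(3,3)).astype(int); m=((g[...,2]-g[...,0])<19)&(g.mean(2)>160)
print(np.median([np.where(m[255:300,x])[0].mean()+255 for x in range(226,262,2)]))
cv2.imwrite('pics/c14.png',cv2.resize(im[200:310,190:390],None,fx=3,fy=3))
s=ctrl.read_state(); print(s['tool_pos'],s['ft_force'],s['t'])
E
```

```text
280.5
[546.12439609 -12.31420052 240.10906193] [ 0.53158672  0.64702763 -0.15545432] 16.65
```

View pics/c14.png

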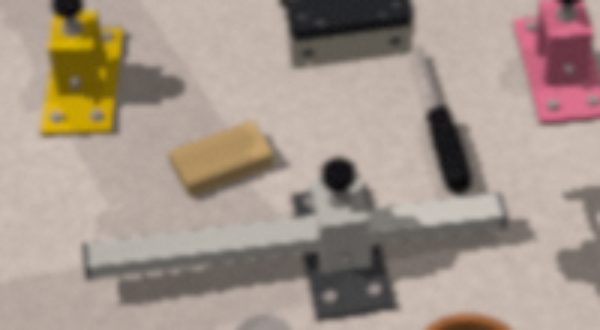

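The knob is up and the rail looks level. The mask row shifted by 1 px, possibly from the arm's shadow, so I'll check against the earlier frame.

```bash
python3 - <<'E'
from h import *
n=snap('scene','s15')
gr=lambda i:cv2.GaussianBlur(cv2.Sobel(cv2.cvtColor(i,cv2.COLOR_BGR2GRAY).astype(np.float32),cv2.CV_32F,0,1),(3,3),0)
ref=gr(cv2.imread('pics/s11.png'))
for f in('s7','s9','s13','s14','s15'):
  q=gr(cv2.imread('pics/%s.png'%f))
  for nm,x0,x1,y0,y1 in(('B',212,232,270,298),('A',345,365,258,278)):
    print(f,nm,[round(v,2) for v in cv2.phaseCorrelate(ref[y0:y1,x0:x1],q[y0:y1,x0:x1],cv2.createHanningWindow((x1-x0,y1-y0),cv2.CV_32F))[0]],end=' ')
  print()
E
```

```text
s7 B [1.46, -6.01] s7 A [5.41, -0.92] 
s9 B [-1.17, 4.97] s9 A [0.31, -2.35] 
s13 B [-0.03, 0.09] s13 A [-0.34, -0.19] 
s14 B [0.23, 0.18] s14 A [-0.16, 0.51] 
s15 B [0.2, 0.12] s15 A [-0.62, 0.41]
```

```bash
python3 -c "
from rig import ctrl
print(ctrl.job_done())"
```

```text
the job is handed in; nothing more can be done
None
```

The job is handed in: the rail balanced level on the edge by itself, the knob was pressed to about 7.4 N and rose again, and my last images showed the rail still level; the judge returned no verdict, and I never saw the mark itself.

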